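# Find which screw lid fits which kimchi tub

## Task

The lids of the two red kimchi tubs got mixed up in the wash, and they look alike. Find out by trying which lid threads onto which tub, and screw each one fully home on its own tub until it stops. Leave the bowls, the jar and the ladle where they are.

Things in the scene. Friction and masses are not known exactly. Their poses are not given: they have to be found in the camera images.
- lid_1: round screw lid, wine-red plastic, 118 mm wide, lying right way up on the counter. Origin: centre of the skirt's lower edge, z up. Disc: underside 22 mm, flat top 26 mm above the origin. Across the top along the lid's x axis runs a grip bar 90 mm long, 24 wide, 26 high (top 52 mm above the origin), to be pinched across its width. 0.11 kg. A half turn makes no difference to the fit
- lid_2: the other lid: same look, size and axes as lid_1. Threads hidden inside. Each lid fits one tub only, and which one changes from start to start. The wrong lid, set on in the same way, stands 13 to 18 mm above its home height, turns some 20 degrees at most and binds, still over 9 mm too high: do not force it, turn it back before lifting
- mouth_left (a point): centre of the rim of the tub in the left (+y) pocket: a lid is home when its disc's underside rests on this rim, 131 mm above the counter. z up, x across the tray, y along it. Red tub, square body 126 mm wide, round neck 88 mm wide (101 over the outside threads) and 30 mm tall. It is wedged in the tray and neither moves nor turns
- mouth_right (a point): same for the tub in the right (-y) pocket. Both threads: clockwise from above tightens, sinking 0.15 mm a degree. Set a lid on with its bar 75 degrees (60 to 85 will do) anticlockwise of the mouth's x axis: the right lid rests 9 mm above home; turned 75 degrees clockwise it sits on the rim at a stop, bar parallel to the mouth's x axis. Up-and-down play on the way 2.5 mm
- tray: pale grey plastic carrier tray, fixed, 142 mm by 300 mm, 34 mm high, with two pockets, each holding a red tub. Origin: centre of its underside; y runs along its long side, x across it. The tubs' axes stand 74 mm either side of the origin along y
- bowl_1: green ceramic side-dish bowl, 116 mm across, 45 mm high, loose; origin: centre of its foot. A bystander, not needed
- bowl_2: second green ceramic side-dish bowl, like the first. A bystander, not needed
- jar: closed glass jar, 72 mm across, 115 mm high, upright, loose; origin: centre of its foot. A bystander, not needed
- ladle: stainless steel ladle lying on the counter, 290 mm long: bowl 80 mm across, at the origin (centre of the bowl's foot), handle along its -x axis. A bystander, not needed

How it is judged:
By the outcome, as a careful person would: the job done as asked, in the order asked, and still so for the second after the job is handed in, with the robot touching nothing.
It also fails if it takes over 72 s, if anything falls off the work surface, if the arm or the gripper's body presses on something with over 40 N, if the wrist force passes 120 N, or if a joint passes its speed limit or range.

## Robot

A 6-joint arm with a two-finger parallel gripper is mounted at the origin on the work surface. World frame = base frame: x ahead of the robot, y to its left, z up, the work surface at z = 0. Lengths are in mm, angles in rad, forces in N, time in s.
With the tool pointing down it reaches from about 300 to 775 mm from the base axis. Payload 14.6 kg.
Tool frame: the origin (TCP) lies midway between the tips of the shut fingers; the grasp point (between the pads) lies 19 mm behind it; z points along the fingers, y is the line along which they close (so a half turn about z gives the same grasp; the last joint's range is limited). The gripper opens to 94 mm and grips with 3 to 60 N. Pads are 16 mm wide; open, the fingers measure 119 mm over their backs; the gripper's body (75 mm by 177 mm) begins 78 mm behind the grasp point.
Start: joints at [1.257, 0.3, 1.521, -0, 1.321, -0.067], TCP at [134.364, 533.325, 169.146] pointing down, gripper open.
Joint ranges: [-3.03, 3.03], [-0.79, 2.21], [0.23, 2.52], [-1.04, 4.18], [0, 3.07], [-2.55, 2.55]. Speed limits (rad/s): [2.22, 2.22, 2.57, 3.14, 3.14, 3.14].

## Interface

Orientations are given as [roll, pitch, yaw] about the fixed x, y, z axes, in that order (R = Rz(yaw) Ry(pitch) Rx(roll)).
In Python, from cell import manip, camera gives the robot as it stands.
- The arm moves only by the tool move_arm, never from a script. Its arguments are lists of equal length, an entry for each row: "dp": the shift along the world's x, y, z in mm, a list of three; "rotation": the turn, a rotation vector about the world's x, y, z in rad, a list of three; "hand": the opening, from 0 (shut) to 1 (fully open). A call has 1 to 10 rows; each row shifts and turns the commanded pose from where the row before left it; what a row does not reach is not made up. A row lasts 1/8 s, in which the tool goes at most 62.5 mm and 10.7 degrees, less where a joint would pass 70% of its speed; a pose out of reach is approached as far as the arm can. A call with a gripper value outside its range is refused whole. The fingers move at their own pace and stop on an object; "newtons" is the grip in N (left out, the last holds). Time passes only in rows, so rows that do not move let the fingers close. It gives the time, the measured TCP pose, the force, the opening and the grip force at its end, in the units of the state.
- manip.read_state(): the state, without advancing time (a new reading comes with each control period).
- camera(name): name is "scene" or "top" or "wrist"; returns a dict with "image" (400x640x3 uint8, red, green, blue), "fx", "fy", "cx", "cy" (pixels), "R" (3x3) and "t" (3): a world point X has camera coordinates R X + t; the wrist camera has in their place "mount" (4x4, takes a point from camera to tool coordinates, whose origin is the TCP and whose axes are the flange's). Camera axes: x right, y down, z forward; pixel columns grow to the right and rows downward; lengths in mm; the calibration is good to about 2 mm. The wrist camera is an equidistant fisheye: a pixel r from the principal point sees the ray r / f radians off the axis. A picture is of the moment at which its call begins: read the wrist's pose just before it. There is no depth.
- manip.sign_off(): hands the job in; it is judged then, once.
The state is a dict: "clock": time; "joints": joint angles; "qd": joint speeds; "effort": joint torques, N m; "eef_pos": TCP position; "eef_rot": TCP orientation; "wrist_force": force on the tool from outside, world axes, zero at the start; "moment": the same for the moment, N m; "finger_gap": finger opening in mm; "finger_force": force on a finger pad.
Only numpy, scipy, OpenCV 4.12 (cv2) and the standard library are available. Lean on these libraries where they do the work, as an engineer would, in place of code of your own. Each camera call takes 0.05 s, during which the arm holds its last target. There are 200 camera calls.

## Working session

There is one attempt and no reset: what is moved stays moved. The work goes in short steps, Python scripts to look and compute and a tool call to move; the robot and the scene stay as the last step left them, time stands still between calls to the robot, and variables do not carry over. Pictures are saved under pics/ and viewed, at most 10 in all, crops included, and the job is handed in when it is done.

Besides the shell and the picture viewer there is one more tool, called after "Emit:" as name(argument=value, ...), one argument or row to a line, values as JSON. move_arm: Moves the arm, as the interface text tells. Its arguments: {"type":"object","properties":{"dp":{"type":"array","items":{"type":"array","items":{"type":"number"}}},"rotation":{"type":"array","items":{"type":"array","items":{"type":"number"}}},"hand":{"type":"array","items":{"type":"number"}},"newtons":{"type":"number"}},"required":["dp","rotation","hand"]}

```bash
mkdir -p pics; ls; python3 - <<'E'
from cell import manip, camera
import cv2,numpy as np
s=manip.read_state();print(s)
for n in ("top","scene"):
    c=camera(n);cv2.imwrite(f"pics/{n}0.png",c["image"][:,:,::-1]);np.savez(f"{n}0.npz",**c)
    print(n,c["fx"],c["fy"],c["cx"],c["cy"],c["R"],c["t"])
E
```

```text
pics
{'clock': 0.0, 'joints': array([ 1.25739906e+00,  3.00444921e-01,  1.52159281e+00,  4.79515489e-06,
        1.32068344e+00, -6.65859112e-02]), 'qd': array([-2.73103309e-04,  1.64107932e-03, -6.98506780e-04,  6.87763457e-06,
       -7.01273420e-04, -1.00669387e-03]), 'effort': array([-6.26642377e-04, -5.31805372e+01, -3.52734089e+01,  7.08121830e-02,
        2.44405976e-02, -4.51423125e-05]), 'eef_pos': array([134.27227133, 533.04471131, 168.59574732]), 'eef_rot': array([-3.14046695e+00, -7.97220251e-05,  2.89478007e+00]), 'wrist_force': array([ 0.70502084, -0.10340519,  1.09327077]), 'moment': array([-0.00438368, -0.00991656, -0.01658073]), 'finger_force': 0.0, 'finger_gap': 93.84913439259269}
top 413.93482196280286 413.93482196280286 321.18881440908257 197.01002509911032 [[ 0.01457066 -0.99986329 -0.00781629]
 [-0.99769656 -0.01402024 -0.06637016]
 [ 0.0662515   0.00876534 -0.99776446]] [  86.79209628  617.25298047 1296.35683852]
scene 393.43197471875885 393.43197471875885 322.1679993748477 200.70316287384085 [[-0.71697065  0.69702663 -0.01034268]
 [ 0.57823179  0.58635896 -0.56730165]
 [-0.38935983 -0.4127191  -0.82344512]] [ 379.89843672 -342.84529806 1445.34711057]
```

View pics/top0.png

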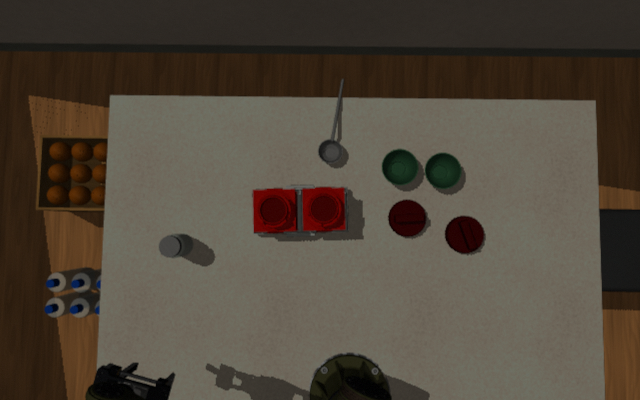

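View pics/scene0.png

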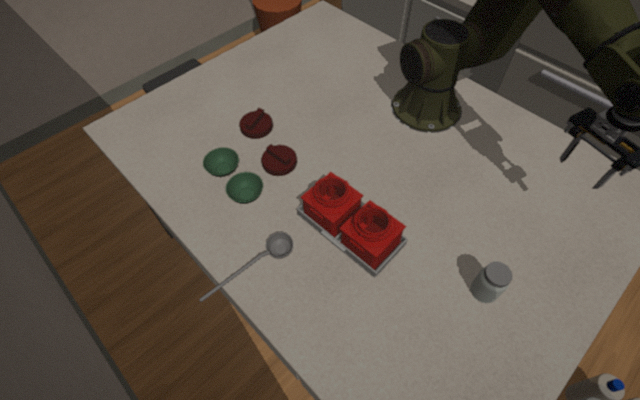

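The top view shows the tubs at about (275,210) and (324,208), the lids at (407,218) and (464,234), the bowls just above the lids, the jar at (173,245) and the ladle at (330,150). The scene view agrees, with the lids at (279,158) and (256,123).

```bash
cat > h.py <<'E'
import numpy as np,cv2
def ray(c,uv,z):
    d=np.array([(uv[0]-c["cx"])/c["fx"],(uv[1]-c["cy"])/c["fy"],1.]);R=c["R"]
    o=-R.T@c["t"];d=R.T@d
    return o+d*(z-o[2])/d[2]
def proj(c,X):
    p=c["R"]@np.asarray(X,float)+c["t"];return np.array([c["fx"]*p[0]/p[2]+c["cx"],c["fy"]*p[1]/p[2]+c["cy"]])
E
python3 - <<'E'
from h import *
for n in("top","scene"):
    c=dict(np.load(n+"0.npz"));im=c["image"].astype(int);r,g,b=im[...,0],im[...,1],im[...,2]
    hsv=cv2.cvtColor(c["image"],cv2.COLOR_RGB2HSV)
    red=((hsv[...,0]<8)|(hsv[...,0]>165))&(hsv[...,1]>150)
    m=(red&(r>25)).astype(np.uint8)
    k,l,st,ce=cv2.connectedComponentsWithStats(m)
    for i in range(1,k):
        if st[i,4]<150:continue
        cn=max(cv2.findContours((l==i).astype(np.uint8),0,1)[0],key=len)
        e=cv2.fitEllipse(cv2.convexHull(cn)) if len(cn)>5 else 0
        print(n,st[i],ce[i].round(1),"rgb",im[l==i].mean(0).round(),"ell",np.round(e[0],1),np.round(e[1],1),"z26",ray(c,e[0],26).round(1),"z131",ray(c,e[0],131).round(1),"rect",cv2.minAreaRect(cn))
c=dict(np.load("top0.npz"))["image"][:,:,::-1]
a=cv2.resize(c[180:260,245:355],None,fx=7,fy=7,interpolation=cv2.INTER_CUBIC)[:,:770]
b=cv2.resize(c[190:260,380:490],None,fx=7,fy=7,interpolation=cv2.INTER_CUBIC)
a=cv2.resize(a,None,fx=.5,fy=.5)
s=dict(np.load("scene0.npz"))["image"][:,:,::-1]
d=cv2.resize(s[165:275,290:410],(385,280),interpolation=cv2.INTER_CUBIC)
b=cv2.resize(b,(770,490))[:,:,:]
b=cv2.resize(b,(480,305));f=cv2.resize(s[100:180,230:310],(290,305),interpolation=cv2.INTER_CUBIC)
o=np.vstack([np.hstack([a,d]),np.hstack([np.clip(b*2.,0,255).astype(np.uint8),np.clip(f*2.,0,255).astype(np.uint8)])])
cv2.imwrite("pics/crop1.png",o);print(o.shape)
E
```

```text
top [ 302  187   44   45 1810] [323.3 209. ] rgb [79.  5.  3.] ell [323.9 209.3] [47.4 64.5] z26 [576.7  86.4  26. ] z131 [572.8  86.2 131. ] rect ((323.3595275878906, 209.00437927246094), (44.197174072265625, 42.198150634765625), 88.21009063720703)
top [ 253  189   45   44 1850] [274.7 210.3] rgb [76.  4.  3.] ell [276.  210.7] [51.1 61.1] z26 [570.2 238.1  26. ] z131 [566.9 225.7 131. ] rect ((274.8102722167969, 210.4781036376953), (43.41658020019531, 43.362545013427734), 88.45184326171875)
top [389 200  36  36 937] [406.8 217.5] rgb [37.  3.  3.] ell [407.  217.8] [35.2 36.7] z26 [ 553.7 -175.9   26. ] z131 [ 551.7 -155.   131. ] rect ((406.5, 217.5), (35.0, 35.0), 90.0)
top [447 217  37  36 905] [464.8 234. ] rgb [36.  2.  2.] ell [464.9 234.1] [35.3 36.8] z26 [ 505.1 -357.7   26. ] z131 [ 507.  -322.3  131. ] rect ((464.76422119140625, 233.57550048828125), (35.5490608215332, 34.96628952026367), 60.945396423339844)
scene [262 146  34  29 396] [278.1 158.8] rgb [65. 26. 23.] ell [278.4 159.4] [29.6 32.8] z26 [ 560.8 -171.7   26. ] z131 [611.7 -95.7 131. ] rect ((278.8800048828125, 158.83999633789062), (31.83979034423828, 26.51466941833496), 19.440034866333008)
scene [ 301  173  104   96 4777] [352.6 219.1] rgb [104.  28.  24.] ell [352.1 220.9] [ 76.1 110.7] z26 [560.8 156.9  26. ] z131 [611.8 197.4 131. ] rect ((352.11138916015625, 216.86386108398438), (104.27316284179688, 52.41802215576172), 39.28940963745117)
(585, 770, 3)
```

View pics/crop1.png

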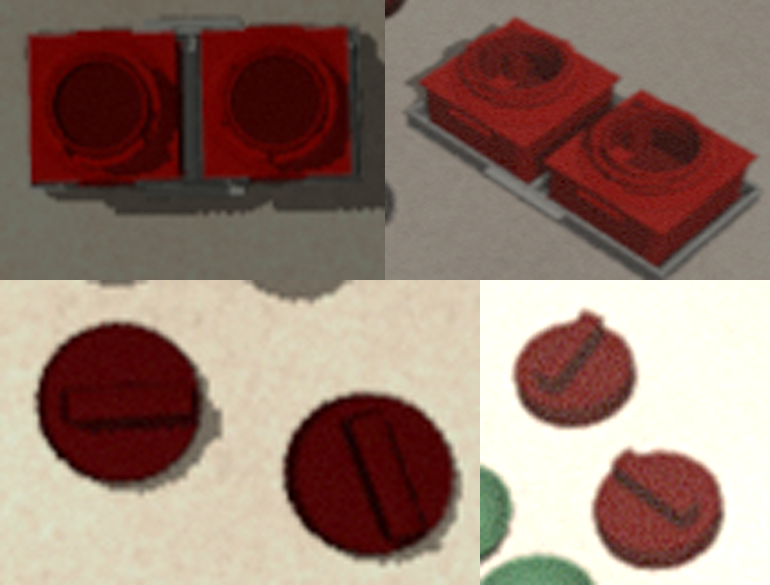

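The crop shows both mouths clearly. Lid A's bar runs nearly along world y, and lid B's lies about 20° from world x. I'll fly over the tubs and refine these with the wrist camera.

Emit:
move_arm(
  dp=[
    [40,-40,20],
    [45,-40,20],
    [45,-40,20],
    [45,-40,20],
    [45,-40,20],
    [45,-40,20],
    [45,-40,20],
    [45,-40,15],
    [45,-40,10],
    [40,-20,0],
  ],
  rotation=[
    [0,0,-0.16],
    [0,0,-0.17],
    [0,0,-0.17],
    [0,0,-0.17],
    [0,0,-0.17],
    [0,0,-0.17],
    [0,0,-0.16],
    [0,0,-0.15],
    [0,0,0],
    [0,0,0],
  ],
  hand=[1,1,1,1,1,1,1,1,1,1],
)

```text
clock: 1.35
eef_pos: [571.9, 154.8, 333.0]
eef_rot: [3.141, -0.0, 1.573]
wrist_force: [0.5, 0.2, 0.5]
finger_gap: 94.0
finger_force: 0.0
```

```bash
cat >> h.py <<'E'
from scipy.spatial.transform import Rotation as Ro
def shot(name):
    from cell import manip,camera
    s=manip.read_state();c=camera("wrist");c["p"]=s["eef_pos"];c["rpy"]=s["eef_rot"];np.savez(name+".npz",**c)
    return c
def wpose(c):
    T=np.eye(4);T[:3,:3]=Ro.from_euler("xyz",c["rpy"]).as_matrix();T[:3,3]=c["p"];return T@c["mount"]
def wray(c,uv,z):
    d=np.array([uv[0]-c["cx"],uv[1]-c["cy"]]);r=np.hypot(*d)+1e-9;th=r/c["fx"]
    v=np.array([*(np.sin(th)*d/r),np.cos(th)]);T=wpose(c);w=T[:3,:3]@v;o=T[:3,3]
    return o+w*(z-o[2])/w[2]
E
python3 - <<'E'
from h import *
c=shot("w1");print(c["mount"].round(3),c["fx"],c["cx"],c["cy"],c["p"],c["rpy"])
print(wpose(c).round(2))
cv2.imwrite("pics/w1.png",c["image"][:,:,::-1])
E
```

```text
[[  -0.      -0.966   -0.258   75.727]
 [   1.      -0.      -0.       0.227]
 [  -0.      -0.258    0.966 -215.602]
 [   0.       0.       0.       1.   ]] 309.70691628693146 319.155993234085 195.0351050353634 [571.90881267 154.7650246  332.9688545 ] [ 3.14063796e+00 -9.70388659e-05  1.57302753e+00]
[[ 1.0000e+00  0.0000e+00  0.0000e+00  5.7176e+02]
 [ 0.0000e+00 -9.7000e-01 -2.6000e-01  2.3047e+02]
 [ 0.0000e+00  2.6000e-01 -9.7000e-01  5.4858e+02]
 [ 0.0000e+00  0.0000e+00  0.0000e+00  1.0000e+00]]
```

View pics/w1.png

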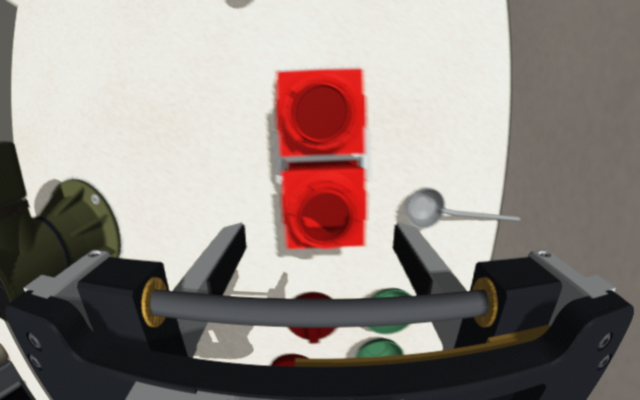

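The wrist view shows the left tub's mouth near (321,111), the right tub's near (325,214), and the ladle and bowls well clear. Next I'll fit the mouths and the tray axis.

```bash
python3 - <<'E'
from h import *
c=dict(np.load("w1.npz"));im=c["image"];hsv=cv2.cvtColor(im,cv2.COLOR_RGB2HSV)
red=(((hsv[...,0]<8)|(hsv[...,0]>170))&(hsv[...,1]>150)).astype(np.uint8)
red[260:]=0
k,l,st,ce=cv2.connectedComponentsWithStats(red)
for i in range(1,k):
    if st[i,4]<800: continue
    cn=max(cv2.findContours((l==i).astype(np.uint8),0,1)[0],key=len)
    W=np.array([wray(c,p[0],101)[:2] for p in cn]).astype(np.float32)
    print("comp",st[i],"rect@101",cv2.minAreaRect(W))
    q=cv2.approxPolyDP(cv2.convexHull(cn),6,True)[:,0]
    print([(tuple(p),wray(c,p,101)[:2].round(1).tolist()) for p in q])
    x0,y0,w,h=st[i,:4]
    for t in (150,170,190,205):
        d=((l==i)&(im[...,0]<t)).astype(np.uint8);d=cv2.morphologyEx(d,cv2.MORPH_OPEN,np.ones((3,3)))
        cs=cv2.findContours(d,0,1)[0]
        if not cs: continue
        cm=max(cs,key=cv2.contourArea)
        P=np.array([wray(c,p[0],131)[:2] for p in cv2.convexHull(cm)])
        A=np.c_[2*P,np.ones(len(P))];s=np.linalg.lstsq(A,(P**2).sum(1),rcond=None)[0];r=np.sqrt(s[2]+s[0]**2+s[1]**2)
        print(t,"circ",s[:2].round(1),r.round(1),"res",np.abs(np.hypot(*(P-s[:2]).T)-r).max().round(1))
# overview crop
cv2.imwrite("pics/c2.png",cv2.resize(im[55:260,260:380,::-1],None,fx=2.9,fy=2.9,interpolation=cv2.INTER_CUBIC))
T=dict(np.load("top0.npz"))
for uv in((273.6,209.7),(323.9,208.9)):print("top hole",ray(T,uv,131).round(1))
S=dict(np.load("scene0.npz"))
for uv in((290+135*120/385,165+57*110/280),(290+(385-385+268)*120/385,165+137*110/280)):print("scene hole",ray(S,uv,131).round(1))
E
```

```text
comp [ 276   70   89   86 7137] rect@101 ((573.668701171875, 233.683837890625), (126.32026672363281, 122.55376434326172), 2.3449337482452393)
[((np.int32(360), np.int32(70)), [630.4, 296.0]), ((np.int32(362), np.int32(152)), [634.9, 176.2]), ((np.int32(282), np.int32(155)), [518.1, 171.4]), ((np.int32(278), np.int32(74)), [513.3, 289.9])]
150 circ [575.4 234.2] 36.4 res 2.6
170 circ [573.3 234.6] 39.7 res 6.0
190 circ [566.3 222.8] 51.2 res 4.9
205 circ [568.1 224.4] 53.9 res 5.8
comp [ 282  161   84   88 6799] rect@101 ((579.3374633789062, 92.77043151855469), (125.91109466552734, 137.3112030029297), 2.2558658123016357)
[((np.int32(356), np.int32(161)), [626.3, 162.7]), ((np.int32(365), np.int32(193)), [641.4, 114.3]), ((np.int32(362), np.int32(244)), [640.6, 30.7]), ((np.int32(289), np.int32(248)), [524.7, 23.9]), ((np.int32(282), np.int32(172)), [517.5, 146.1]), ((np.int32(290), np.int32(163)), [529.6, 159.5])]
150 circ [582.   85.7] 35.8 res 1.3
170 circ [581.   85.8] 38.4 res 2.2
190 circ [580.4  87. ] 42.7 res 5.5
205 circ [573.6  86. ] 53.0 res 4.9
top hole [569.7 232.7 131. ]
top hole [574.1  86.3 131. ]
scene hole [572.4  84.7 131. ]
scene hole [567.6 231.9 131. ]
```

View pics/c2.png

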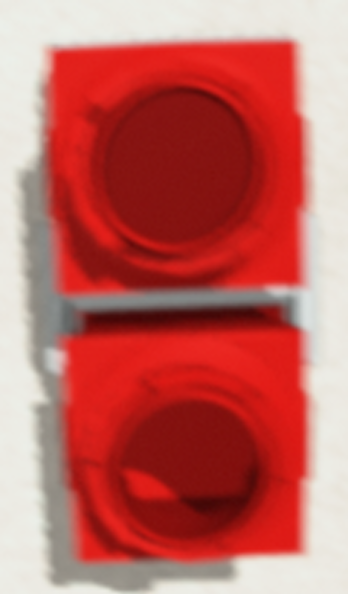

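In the crop, the left mouth is at (178,165) and the right at (189,468), both on 2.9x. The wrist gives a mouth spacing of 148.7 mm, which matches the drawing, and a tray yaw of about 2.4°. Its x is about 7 mm off the fixed cameras, so I'll compare the two again over the lids.

Emit:
move_arm(
  dp=[
    [-3,-50,-8],
    [-3,-58,-15],
    [-3,-58,-15],
    [-3,-58,-15],
    [-3,-58,-15],
    [-3,-49,-15],
    [0,0,0],
    [0,0,0],
  ],
  rotation=[
    [0,0,0],
    [0,0,0],
    [0,0,0],
    [0,0,0],
    [0,0,0],
    [0,0,0],
    [0,0,0],
    [0,0,0],
  ],
  hand=[1,1,1,1,1,1,1,1],
)

```text
clock: 2.4
eef_pos: [552.4, -173.6, 249.4]
eef_rot: [-3.142, -0.0, 1.575]
wrist_force: [-0.1, 0.4, 0.7]
finger_gap: 94.1
finger_force: 0.0
```

```bash
cat > lids.py <<'E'
from h import *
import sys
n=sys.argv[1];c=shot(n);im=c["image"];hsv=cv2.cvtColor(im,cv2.COLOR_RGB2HSV)
print(c["p"].round(1),c["rpy"].round(3))
red=(((hsv[...,0]<8)|(hsv[...,0]>165))&(hsv[...,1]>150)&(im[...,0]>40)).astype(np.uint8)
k,l,st,ce=cv2.connectedComponentsWithStats(red)
for i in range(1,k):
    if st[i,4]<800: continue
    cn=cv2.convexHull(max(cv2.findContours((l==i).astype(np.uint8),0,1)[0],key=len))
    for z in(0,26,131):
        P=np.array([wray(c,p[0],z)[:2] for p in cn])
        A=np.c_[2*P,np.ones(len(P))];s=np.linalg.lstsq(A,(P**2).sum(1),rcond=None)[0];r=np.sqrt(s[2]+s[0]**2+s[1]**2)
        print(st[i],"z",z,s[:2].round(1),r.round(1),"res",np.abs(np.hypot(*(P-s[:2]).T)-r).max().round(1))
cv2.imwrite(f"pics/{n}.png",im[:,:,::-1])
E
python3 lids.py w2
```

```text
[ 552.4 -173.6  249.4] [-3.142 -0.     1.575]
[ 289    0  105   35 3200] z 0 [583.6  76.9] 79.9 res 5.4
[ 289    0  105   35 3200] z 26 [581.9  67.1] 75.4 res 5.1
[ 289    0  105   35 3200] z 131 [574.8  27.6] 57.4 res 3.9
[ 282  131   78   76 4604] z 0 [ 555.  -181.7] 59.2 res 0.7
[ 282  131   78   76 4604] z 26 [ 554.9 -177. ] 55.9 res 0.7
[ 282  131   78   76 4604] z 131 [ 554.3 -158.1] 42.5 res 0.5
[ 257  244   68   55 2974] z 0 [ 503.9 -365.6] 59.7 res 11.4
[ 257  244   68   55 2974] z 26 [ 506.6 -350.6] 56.3 res 10.8
[ 257  244   68   55 2974] z 131 [ 517.5 -290.2] 42.9 res 8.2
```

View pics/w2.png

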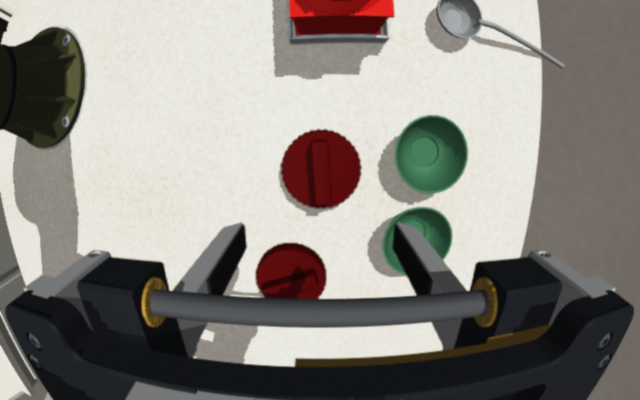

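Now that the arm is settled, wrist and top agree on lid A: (555,-177), bar at about 93°. The first picture was taken in motion, so I trust the fixed cameras for the mouths. Lid A is at (320,168) in the image, lid B at (290,272). Descending on lid A.

Emit:
move_arm(
  dp=[
    [2,-4,-50],
    [0,0,-55],
    [0,0,-55],
    [0,0,-40],
    [0,0,-19],
    [0,0,0],
    [0,0,0],
  ],
  rotation=[
    [0,0,0.045],
    [0,0,0],
    [0,0,0],
    [0,0,0],
    [0,0,0],
    [0,0,0],
    [0,0,0],
  ],
  hand=[1,1,1,1,1,1,1],
)

```text
clock: 3.32
eef_pos: [555.5, -178.2, 32.2]
eef_rot: [3.139, 0.001, 1.62]
wrist_force: [1.8, -0.8, 0.4]
finger_gap: 94.1
finger_force: 0.0
```

Emit:
move_arm(
  dp=[
    [0,0,0],
    [0,0,0],
    [0,0,0],
    [0,0,0],
    [0,0,0],
    [0,0,0],
  ],
  rotation=[
    [0,0,0],
    [0,0,0],
    [0,0,0],
    [0,0,0],
    [0,0,0],
    [0,0,0],
  ],
  hand=[0.2,0,0,0,0,0],
  newtons=40,
)

```text
clock: 4.08
eef_pos: [554.3, -178.1, 30.3]
eef_rot: [-3.142, -0.0, 1.62]
wrist_force: [0.5, 0.5, 0.1]
finger_gap: 37.4
finger_force: 0.0
```

Emit:
move_arm(
  dp=[
    [0,0,0],
    [0,0,0],
    [0,0,0],
    [0,0,0],
  ],
  rotation=[
    [0,0,0],
    [0,0,0],
    [0,0,0],
    [0,0,0],
  ],
  hand=[0,0,0,0],
)

```text
clock: 4.58
eef_pos: [554.4, -178.1, 30.4]
eef_rot: [3.142, -0.0, 1.62]
wrist_force: [-0.4, 1.0, 0.7]
finger_gap: 0.7
finger_force: 0.0
```

The fingers shut on nothing, so I'll look.

```bash
python3 - <<'E'
from h import *
from cell import camera
c=shot("w3");t=camera("scene");o=np.hstack([c["image"][60:400,140:500],cv2.resize(t["image"][60:230,200:400],(400,340))])
cv2.imwrite("pics/w3.png",o[:,:,::-1]);np.savez("s3.npz",**t);print(proj(t,[554,-178,30]))
E
```

```text
[278.56424641 156.41881294]
```

View pics/w3.png

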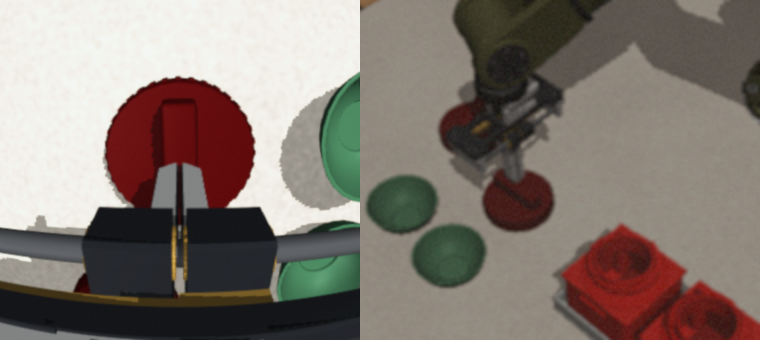

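The wrist view shows the shut fingertips over the middle of the bar, at crop (180,165), and the scene view shows the tips at about the bar's top (518,178). There was no contact force, so the tips must sit roughly 25–30 mm higher than the reported TCP suggests. I'll reopen halfway, go lower in careful steps and watch the force.

Emit:
move_arm(
  dp=[
    [0,0,2],
    [0,0,0],
    [0,0,0],
    [0,0,0],
    [0,0,0],
    [0,0,0],
    [0,0,-8],
    [0,0,-8],
    [0,0,-6],
    [0,0,0],
  ],
  rotation=[
    [0,0,0],
    [0,0,0],
    [0,0,0],
    [0,0,0],
    [0,0,0],
    [0,0,0],
    [0,0,0],
    [0,0,0],
    [0,0,0],
    [0,0,0],
  ],
  hand=[0.6,0.6,0.6,0.6,0.6,0.6,0.6,0.6,0.6,0.6],
)

```text
clock: 5.92
eef_pos: [554.0, -178.0, 9.7]
eef_rot: [-3.141, -0.0, 1.62]
wrist_force: [0.4, -0.6, -0.5]
finger_gap: 56.2
finger_force: 0.0
```

```bash
python3 - <<'E'
from h import *
from cell import camera,manip
print(manip.read_state()["eef_pos"])
c=shot("w4");t=camera("scene");o=np.hstack([c["image"][100:320,200:440],cv2.resize(t["image"][100:190,230:330],(400,360))[:220*1]]) if 0 else np.vstack([np.hstack([cv2.resize(c["image"][150:300,230:410],(400,333)),cv2.resize(t["image"][105:188,230:330],(400,333),interpolation=cv2.INTER_CUBIC)])])
cv2.imwrite("pics/w4.png",o[:,:,::-1]);np.savez("s4.npz",**t)
for z in(0,10,30,50,70):print(z,proj(t,[554,-178,z]).round(1))
E
```

```text
[ 554.03884796 -177.9963353     9.68829066]
0 [279.5 162.4]
10 [279.2 160.4]
30 [278.6 156.4]
50 [277.9 152.3]
70 [277.3 148.1]
```

View pics/w4.png

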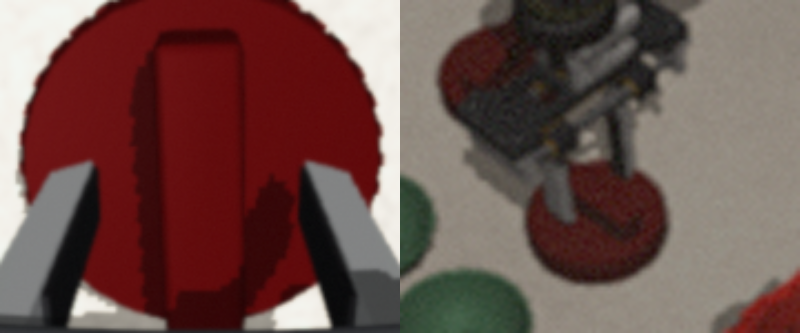

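The tips, at crop (97,163) and (301,163), straddle the bar and are still above the disc with no force. By their spacing they sit some 31–39 mm behind the reported TCP. Going 11 mm lower, then gripping.

Emit:
move_arm(
  dp=[
    [0,0,-6],
    [0,0,-5],
    [0,0,0],
  ],
  rotation=[
    [0,0,0],
    [0,0,0],
    [0,0,0],
  ],
  hand=[0.6,0.6,0.6],
)

```text
clock: 6.4
eef_pos: [554.1, -178.0, -1.2]
eef_rot: [-3.141, -0.0, 1.62]
wrist_force: [0.1, -0.2, 0.2]
finger_gap: 56.1
finger_force: 0.0
```

Emit:
move_arm(
  dp=[
    [0,0,0],
    [0,0,0],
    [0,0,0],
    [0,0,0],
    [0,0,0],
    [0,0,0],
  ],
  rotation=[
    [0,0,0],
    [0,0,0],
    [0,0,0],
    [0,0,0],
    [0,0,0],
    [0,0,0],
  ],
  hand=[0,0,0,0,0,0],
  newtons=50,
)

```text
clock: 7.15
eef_pos: [554.4, -178.1, -0.6]
eef_rot: [3.141, 0.0, 1.62]
wrist_force: [-0.5, -1.0, 1.4]
finger_gap: 23.4
finger_force: 49.9
```

Gripped: the gap is 23.4 mm on the 24 mm bar at 50 N, and the lid sits at eef z ≈ -0.6. So the right lid should rest at eef z ≈ 117, home is ≈ 108, and a wrong lid would stop at 121–126. Lifting and looking at the right tub.

Emit:
move_arm(
  dp=[
    [0,0,15],
    [0,0,45],
    [0,0,55],
    [2,15,50],
    [5,40,45],
    [5,40,40],
    [3,23,0],
    [0,0,0],
    [0,0,0],
    [0,0,0],
  ],
  rotation=[
    [0,0,0],
    [0,0,0],
    [0,0,0],
    [0,0,0],
    [0,0,0],
    [0,0,0],
    [0,0,0],
    [0,0,0],
    [0,0,0],
    [0,0,0],
  ],
  hand=[0,0,0,0,0,0,0,0,0,0],
)

```text
clock: 8.4
eef_pos: [569.1, -61.0, 249.1]
eef_rot: [-3.141, -0.0, 1.619]
wrist_force: [0.4, -0.4, -1.9]
finger_gap: 23.7
finger_force: 49.9
```

```bash
python3 lids.py w5; python3 - <<'E'
from h import *
c=dict(np.load("w5.npz"));im=c["image"]
cv2.imwrite("pics/w5.png",im[:,:,::-1])
E
```

```text
[569.1 -61.  249.1] [-3.141 -0.     1.619]
[  276     0   110   109 11311] z 0 [579.3 109.1] 102.3 res 19.8
[  276     0   110   109 11311] z 26 [578.5 103.8] 96.5 res 18.7
[  276     0   110   109 11311] z 131 [575.5  82.5] 73.4 res 14.3
[  236   140   169   158 16705] z 0 [ 574.5 -165.1] 139.0 res 2.3
[  236   140   169   158 16705] z 26 [ 574.  -155.1] 131.3 res 2.1
[  236   140   169   158 16705] z 131 [ 572.  -114.4] 99.8 res 1.6
```

View pics/w5.png

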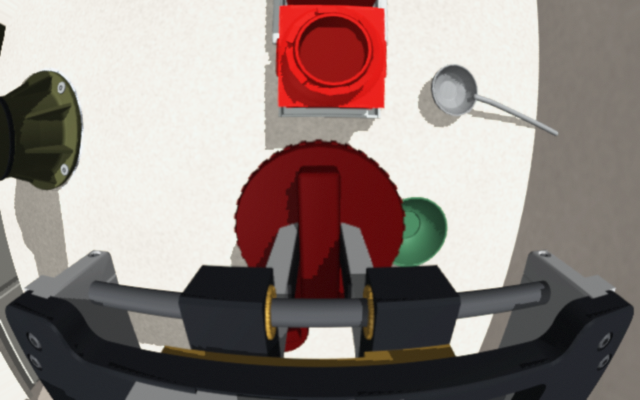

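The lid is held level, with its top arc from (236,215) over (320,140) to (404,220). The right mouth is at (333,50). Fitting both.

```bash
python3 - <<'E'
from h import *
c=dict(np.load("w5.npz"));im=c["image"];hsv=cv2.cvtColor(im,cv2.COLOR_RGB2HSV)
def circ(P):
    A=np.c_[2*P,np.ones(len(P))];s=np.linalg.lstsq(A,(P**2).sum(1),rcond=None)[0];r=np.sqrt(s[2]+s[0]**2+s[1]**2)
    return s[:2].round(1),r.round(1),np.abs(np.hypot(*(P-s[:2]).T)-r).max().round(1)
red=(((hsv[...,0]<8)|(hsv[...,0]>165))&(hsv[...,1]>150)&(im[...,0]>40)).astype(np.uint8)
k,l,st,ce=cv2.connectedComponentsWithStats(red)
i=np.argmax(st[:,4]*(st[:,1]>100)*(np.arange(k)>0))
cn=cv2.convexHull(max(cv2.findContours((l==i).astype(np.uint8),0,1)[0],key=len))[:,0]
cn=cn[(cn[:,1]<225)]
for z in(249.7+20,275.7):print("lid z",z,circ(np.array([wray(c,p,z)[:2] for p in cn])))
T=wpose(c);print("tcp",c["p"][:2])
d=(red>0)&(im[...,0]<175);d[115:]=0;d=cv2.morphologyEx(d.astype(np.uint8),cv2.MORPH_OPEN,np.ones((3,3)))
for t in(150,165,180):
    d=((red>0)&(im[...,0]<t)).astype(np.uint8);d[110:]=0;d[:10]=0;d=cv2.morphologyEx(d,cv2.MORPH_OPEN,np.ones((3,3)))
    cm=max(cv2.findContours(d,0,1)[0],key=cv2.contourArea);print(t,cv2.boundingRect(cm),circ(np.array([wray(c,p[0],131)[:2] for p in cv2.convexHull(cm)])))
for p in((278,8),(384,7),(384,107),(279,106)):print(p,wray(c,p,101)[:2].round(1))
E
```

```text
lid z 269.7 (array([569.6, -59.8]), np.float64(57.6), np.float64(0.8))
lid z 275.7 (array([569.5, -57.5]), np.float64(55.8), np.float64(0.8))
tcp [569.11023969 -60.97864278]
150 (298, 16, 70, 64) (array([577. ,  88.7]), np.float64(36.7), np.float64(0.8))
165 (298, 16, 70, 66) (array([577. ,  88.3]), np.float64(37.1), np.float64(0.7))
180 (298, 16, 71, 66) (array([577. ,  88.2]), np.float64(37.4), np.float64(0.4))
(278, 8) [510.9 143.5]
(384, 7) [636.4 152.9]
(384, 107) [641.3  28.3]
(279, 106) [518.4  22.7]
```

```bash
python3 - <<'E'
from h import *
def circ(P):
    A=np.c_[2*P,np.ones(len(P))];s=np.linalg.lstsq(A,(P**2).sum(1),rcond=None)[0];r=np.sqrt(s[2]+s[0]**2+s[1]**2)
    return s[:2].round(1),r.round(1),np.abs(np.hypot(*(P-s[:2]).T)-r).max().round(1)
c=dict(np.load("top0.npz"));im=cv2.resize(c["image"],None,fx=4,fy=4,interpolation=cv2.INTER_CUBIC)
for n,(u,v) in dict(L=(273.4,209.5),R=(323.7,208.7)).items():
    w=im[int(4*v)-90:int(4*v)+90,int(4*u)-90:int(4*u)+90,0]
    for t in(50,56,62):
        d=cv2.morphologyEx((w<t).astype(np.uint8),cv2.MORPH_OPEN,np.ones((9,9)))
        k,l,st,ce=cv2.connectedComponentsWithStats(d);i=l[90,90]
        if i==0: print(n,t,w[90,90]);continue
        cn=max(cv2.findContours((l==i).astype(np.uint8),0,1)[0],key=len);h=cv2.convexHull(cn)[:,0]
        uv=(h+[int(4*u)-90,int(4*v)-90]+.5)/4-.5
        print(n,t,st[i],circ(np.array([ray(c,p,131)[:2] for p in uv])))
    print(w[90,::12])
E
```

```text
L 50 54
L 56 [  38   44   84   92 4017] (array([571.6, 240.3]), np.float64(33.4), np.float64(14.4))
L 62 [  37   43  100   98 7841] (array([570. , 237.2]), np.float64(36.5), np.float64(1.2))
[109 107 100  65  52  55  56  55  55  55  55  55  68 103  52]
R 50 57
R 56 57
R 62 [  40   40  100   99 7782] (array([576.7,  88.5]), np.float64(36.3), np.float64(0.7))
[ 40 108 104  91  57  55  56  56  56  54  56  56  87 105  51]
```

The top-camera fit gives the right mouth at (576.7, 88.5), agreeing with the wrist's (577.0, 88.2), and the left at (570.0, 237.2). The spacing is 149 mm and the tray yaw about 2.5°. Moving lid A over the right tub at 77.5°.

Emit:
move_arm(
  dp=[
    [2,37,0],
    [2,45,-10],
    [2,45,-35],
    [1.4,20,-35],
    [0,0,-30],
    [0,0,0],
    [0,0,0],
  ],
  rotation=[
    [0,0,-0.1],
    [0,0,-0.1],
    [0,0,-0.066],
    [0,0,0],
    [0,0,0],
    [0,0,0],
    [0,0,0],
  ],
  hand=[0,0,0,0,0,0,0],
)

```text
clock: 9.32
eef_pos: [577.4, 86.4, 140.8]
eef_rot: [3.14, -0.0, 1.353]
wrist_force: [-0.7, -0.4, -1.1]
finger_gap: 23.5
finger_force: 49.9
```

Emit:
move_arm(
  dp=[
    [-0.5,0,-5],
    [0,0,-4],
    [0,0,-3],
    [0,0,0],
  ],
  rotation=[
    [0,0,0],
    [0,0,0],
    [0,0,0],
    [0,0,0],
  ],
  hand=[0,0,0,0],
)

```text
clock: 9.82
eef_pos: [576.2, 86.9, 127.2]
eef_rot: [-3.141, 0.0, 1.354]
wrist_force: [0.2, 0.6, -0.3]
finger_gap: 23.6
finger_force: 49.9
```

Emit:
move_arm(
  dp=[
    [0,0,-2],
    [0,0,-2],
    [0,0,0],
  ],
  rotation=[
    [0,0,0],
    [0,0,0],
    [0,0,0],
  ],
  hand=[0,0,0],
)

```text
clock: 10.2
eef_pos: [576.7, 87.1, 126.2]
eef_rot: [3.139, -0.001, 1.354]
wrist_force: [-9.0, 0.1, 21.7]
finger_gap: 23.5
finger_force: 49.9
```

Contact at eef z 126.2, about 18 mm above home, which points to the wrong lid. There is a -9 N side force in x though, so I'll ease off, recentre and press again.

Emit:
move_arm(
  dp=[
    [0,0,2],
    [-1.5,-1,0],
    [0,0,-2],
    [0,0,0],
  ],
  rotation=[
    [0,0,0],
    [0,0,0],
    [0,0,0],
    [0,0,0],
  ],
  hand=[0,0,0,0],
)

```text
clock: 10.7
eef_pos: [576.3, 86.4, 126.1]
eef_rot: [3.137, -0.002, 1.354]
wrist_force: [-0.6, 1.9, 20.9]
finger_gap: 23.4
finger_force: 50.0
```

Emit:
move_arm(
  dp=[
    [0,0,-1],
    [0,0,0],
  ],
  rotation=[
    [0,0,0],
    [0,0,0],
  ],
  hand=[0,0],
)

```text
clock: 10.95
eef_pos: [576.4, 86.4, 126.0]
eef_rot: [3.136, -0.002, 1.354]
wrist_force: [-4.1, 3.0, 28.6]
finger_gap: 23.9
finger_force: 50.0
```

Emit:
move_arm(
  dp=[
    [0,0,1],
    [0,0,0],
    [0,0,-1],
    [0,0,0],
  ],
  rotation=[
    [0,0,-0.07],
    [0,0,-0.07],
    [0,0,-0.07],
    [0,0,0],
  ],
  hand=[0,0,0,0],
)

```text
clock: 11.45
eef_pos: [576.0, 85.9, 124.3]
eef_rot: [3.138, -0.002, 1.143]
wrist_force: [0.7, 0.3, 14.6]
finger_gap: 23.4
finger_force: 50.0
```

```bash
python3 -c "
from cell import manip
s=manip.read_state();print(s['eef_pos'],s['eef_rot'],s['wrist_force'],s['moment'])"
```

```text
[576.02185521  85.87976863 124.30887654] [ 3.13795866e+00 -1.98250241e-03  1.14264112e+00] [ 0.72319017  0.26497709 14.59736247] [-0.0825539   0.34031144  0.01703249]
```

Emit:
move_arm(
  dp=[
    [0,0,-0.8],
    [0,0,-0.8],
    [0,0,0],
  ],
  rotation=[
    [0,0,-0.09],
    [0,0,-0.09],
    [0,0,0],
  ],
  hand=[0,0,0],
)

```text
clock: 11.82
eef_pos: [576.1, 86.2, 123.2]
eef_rot: [3.138, -0.003, 0.964]
wrist_force: [-1.5, 0.3, 18.1]
finger_gap: 23.8
finger_force: 51.5
```

```bash
python3 -c "
from cell import manip
s=manip.read_state();print(s['eef_pos'],s['eef_rot'],s['wrist_force'],s['moment'])"
```

```text
[576.09592683  86.15140887 123.24436351] [ 3.13789161e+00 -2.95223068e-03  9.64063940e-01] [-1.48621091  0.26832759 18.05162757] [0.1616881  0.54343854 1.17363614]
```

It sank on the thread and then bound after about 22°, with 1.2 N·m, still 15 mm too high. So this lid is wrong for the right tub. Turning back, lifting, and moving one tub pitch to the left mouth.

Emit:
move_arm(
  dp=[
    [0,0,1.5],
    [0,0,1.2],
    [0,0,1],
    [0,0,1],
    [0,0,15],
    [0,0,20],
    [-2.5,52,0],
    [-2,50,0],
    [-2,46,0],
    [0,0,0],
  ],
  rotation=[
    [0,0,0.1],
    [0,0,0.1],
    [0,0,0.1],
    [0,0,0.1],
    [0,0,0],
    [0,0,0],
    [0,0,0],
    [0,0,0],
    [0,0,0],
    [0,0,0],
  ],
  hand=[0,0,0,0,0,0,0,0,0,0],
)

```text
clock: 13.08
eef_pos: [567.6, 236.5, 160.7]
eef_rot: [-3.141, -0.0, 1.365]
wrist_force: [-0.4, -0.6, -2.0]
finger_gap: 23.5
finger_force: 49.9
```

Emit:
move_arm(
  dp=[
    [0,0,-15],
    [0,0,-4],
    [0,0,0],
  ],
  rotation=[
    [0,0,0],
    [0,0,0],
    [0,0,0],
  ],
  hand=[0,0,0],
)

```text
clock: 13.45
eef_pos: [568.3, 232.9, 141.0]
eef_rot: [-3.141, 0.001, 1.362]
wrist_force: [-0.4, 0.0, -1.2]
finger_gap: 23.4
finger_force: 49.9
```

Emit:
move_arm(
  dp=[
    [1,1,-5],
    [0,0,-5],
    [0,0,-3],
    [0,0,0],
  ],
  rotation=[
    [0,0,0],
    [0,0,0],
    [0,0,0],
    [0,0,0],
  ],
  hand=[0,0,0,0],
)

```text
clock: 13.95
eef_pos: [569.1, 234.9, 128.2]
eef_rot: [-3.141, 0.0, 1.364]
wrist_force: [-0.0, 0.6, -1.2]
finger_gap: 24.0
finger_force: 49.9
```

Emit:
move_arm(
  dp=[
    [0,0,-3],
    [0,0,-2],
    [0,0,0],
  ],
  rotation=[
    [0,0,0],
    [0,0,0],
    [0,0,0],
  ],
  hand=[0,0,0],
)

```text
clock: 14.32
eef_pos: [569.2, 234.9, 123.3]
eef_rot: [-3.141, 0.0, 1.364]
wrist_force: [-0.3, 0.9, -1.1]
finger_gap: 23.3
finger_force: 49.9
```

Already lower than the wrong fit, and free. Continuing down.

Emit:
move_arm(
  dp=[
    [0,0,-3],
    [0,0,-2],
    [0,0,-1.5],
    [0,0,0],
  ],
  rotation=[
    [0,0,0],
    [0,0,0],
    [0,0,0],
    [0,0,0],
  ],
  hand=[0,0,0,0],
)

```text
clock: 14.82
eef_pos: [569.4, 234.8, 117.5]
eef_rot: [3.141, -0.0, 1.364]
wrist_force: [-2.3, -2.5, 4.0]
finger_gap: 23.5
finger_force: 49.9
```

It rests at 117.5, just where the right lid should. Screwing 75° clockwise while sinking 9 mm.

Emit:
move_arm(
  dp=[
    [0,0,-1],
    [0,0,-1],
    [0,0,-1],
    [0,0,-1],
    [0,0,-1],
    [0,0,0],
  ],
  rotation=[
    [0,0,-0.13],
    [0,0,-0.13],
    [0,0,-0.13],
    [0,0,-0.13],
    [0,0,-0.13],
    [0,0,0],
  ],
  hand=[0,0,0,0,0,0],
)

```text
clock: 15.58
eef_pos: [569.5, 234.9, 112.0]
eef_rot: [3.141, -0.001, 0.715]
wrist_force: [0.1, -0.9, -0.2]
finger_gap: 23.3
finger_force: 49.9
```

Emit:
move_arm(
  dp=[
    [0,0,-1],
    [0,0,-1],
    [0,0,-1],
    [0,0,-0.8],
    [0,0,0],
  ],
  rotation=[
    [0,0,-0.13],
    [0,0,-0.13],
    [0,0,-0.13],
    [0,0,-0.13],
    [0,0,0],
  ],
  hand=[0,0,0,0,0],
)

```text
clock: 16.2
eef_pos: [569.7, 235.0, 108.5]
eef_rot: [-3.142, -0.001, 0.197]
wrist_force: [3.0, 0.6, 2.2]
finger_gap: 23.8
finger_force: 49.9
```

```bash
python3 -c "
from cell import manip
s=manip.read_state();print(s['eef_pos'],s['eef_rot'],s['wrist_force'],s['moment'])"
```

```text
[569.65829525 234.95774725 108.47622679] [-3.14155738e+00 -1.13718602e-03  1.97090339e-01] [2.97136001 0.61848025 2.20008893] [-0.1487057  -0.43560657 -0.17128622]
```

Emit:
move_arm(
  dp=[
    [-0.6,0.6,-0.3],
    [-0.6,0.6,-0.2],
    [0,0,0],
    [0,0,0],
  ],
  rotation=[
    [0,0,-0.08],
    [0,0,-0.08],
    [0,0,-0.03],
    [0,0,0],
  ],
  hand=[0,0,0,0],
)

```text
clock: 16.7
eef_pos: [569.7, 235.8, 108.5]
eef_rot: [3.142, -0.004, 0.01]
wrist_force: [9.9, -1.2, 1.4]
finger_gap: 23.5
finger_force: 50.9
```

```bash
python3 -c "
from cell import manip
s=manip.read_state();print(s['eef_pos'],s['eef_rot'],s['wrist_force'],s['moment'])"
```

```text
[569.65456214 235.81975543 108.51354857] [ 3.14152827 -0.00412487  0.00980155] [ 9.92053342 -1.22459206  1.39861227] [-0.2922861  -1.72426822  1.00365077]
```

Emit:
move_arm(
  dp=[
    [1,0,-0.5],
    [0,0,0],
  ],
  rotation=[
    [0,0,-0.05],
    [0,0,0],
  ],
  hand=[0,0],
)

```text
clock: 16.95
eef_pos: [570.3, 235.8, 108.4]
eef_rot: [3.141, -0.004, -0.04]
wrist_force: [5.2, -2.4, 6.5]
finger_gap: 23.5
finger_force: 52.8
```

```bash
python3 -c "
from cell import manip
s=manip.read_state();print(s['eef_pos'],s['eef_rot'],s['wrist_force'],s['moment'])"
```

```text
[570.33861842 235.83421485 108.36058814] [ 3.1414182  -0.00354519 -0.03965182] [ 5.189555   -2.40760961  6.47786735] [-0.54258693 -0.89697722  1.47787201]
```

Seated: eef z is 108.4 (home), with torque rising at the stop. Releasing, then heading to lid B.

Emit:
move_arm(
  dp=[
    [0,0,0],
    [0,0,0],
    [0,0,0],
    [0,0,0],
    [0,0,0],
    [0,0,20],
    [0,0,50],
    [-3,-35,40],
    [-7,-55,30],
    [-7,-58,0],
  ],
  rotation=[
    [0,0,0.03],
    [0,0,0.03],
    [0,0,0],
    [0,0,0],
    [0,0,0],
    [0,0,0],
    [0,0,0],
    [0,0,0],
    [0,0,0.05],
    [0,0,0.05],
  ],
  hand=[0.6,0.6,0.6,0.6,0.6,0.6,0.6,0.6,0.6,0.6],
)

```text
clock: 18.2
eef_pos: [552.5, 87.4, 249.4]
eef_rot: [3.141, -0.004, 0.116]
wrist_force: [1.1, -0.8, -0.0]
finger_gap: 56.3
finger_force: 0.0
```

Emit:
move_arm(
  dp=[
    [-7,-59,0],
    [-7,-59,0],
    [-7,-59,0],
    [-7,-59,0],
    [-7,-59,0],
    [-7,-59,0],
    [-7,-59,0],
    [-6,-34,0],
    [0,0,0],
    [0,0,0],
  ],
  rotation=[
    [0,0,0.05],
    [0,0,0.05],
    [0,0,0.05],
    [0,0,0.05],
    [0,0,0],
    [0,0,0],
    [0,0,0],
    [0,0,0],
    [0,0,0],
    [0,0,0],
  ],
  hand=[0.6,0.6,0.6,0.6,0.6,0.6,0.6,0.6,0.6,0.6],
)

```text
clock: 19.45
eef_pos: [497.3, -357.8, 246.9]
eef_rot: [-3.141, -0.0, 0.314]
wrist_force: [0.2, -0.3, 0.4]
finger_gap: 56.2
finger_force: 0.0
```

```bash
python3 lids.py w6; python3 - <<'E'
from h import *
from cell import camera
t=camera("top");np.savez("t6.npz",**t)
c=dict(np.load("w6.npz"));im=c["image"]
o=np.zeros((400,1000,3),np.uint8);o=np.hstack([im[60:360,150:490],cv2.resize(t["image"][180:240,245:355],(460,251),interpolation=cv2.INTER_CUBIC)[:, :, :].repeat(1,0) if 0 else cv2.resize(t["image"][176:246,245:352],(459,300),interpolation=cv2.INTER_CUBIC)])
cv2.imwrite("pics/w6c.png",o[:,:,::-1]);print(o.shape)
E
```

```text
[ 497.3 -357.8  246.9] [-3.141 -0.     0.314]
[   2    8  120   83 7246] z 0 [580.  239.2] 161.8 res 77.8
[   2    8  120   83 7246] z 26 [579.4 207. ] 152.7 res 73.4
[   2    8  120   83 7246] z 131 [576.9  76.8] 116.0 res 55.7
[ 284  122   79   78 4717] z 0 [ 502.8 -361.1] 59.2 res 0.6
[ 284  122   79   78 4717] z 26 [ 506.5 -359.5] 55.9 res 0.6
[ 284  122   79   78 4717] z 131 [ 521.5 -353.4] 42.4 res 0.4
(300, 799, 3)
```

View pics/w6c.png

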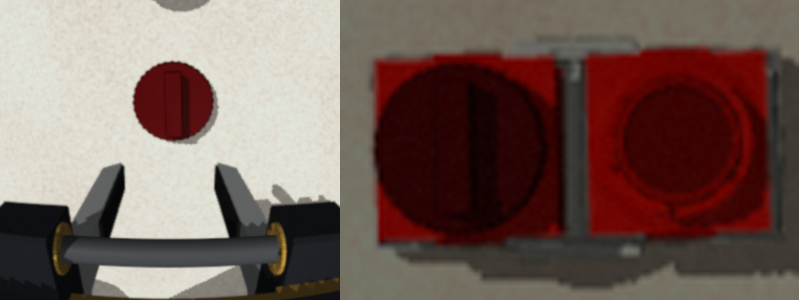

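Lid A sits on the left tub with its bar along the mouth's x axis (crop (465,150)). Lid B is at wrist-crop (173,100), world (507,-359), its bar already aligned with the tool. Descending.

Emit:
move_arm(
  dp=[
    [5,-1.4,-50],
    [5,0,-58],
    [0,0,-58],
    [0,0,-40],
    [0,0,-22],
    [0,0,-12],
    [0,0,-7],
    [0,0,0],
    [0,0,0],
  ],
  rotation=[
    [0,0,0.02],
    [0,0,0],
    [0,0,0],
    [0,0,0],
    [0,0,0],
    [0,0,0],
    [0,0,0],
    [0,0,0],
    [0,0,0],
  ],
  hand=[0.6,0.6,0.6,0.6,0.6,0.6,0.6,0.6,0.6],
)

```text
clock: 20.68
eef_pos: [507.5, -360.1, 0.8]
eef_rot: [3.14, -0.001, 0.334]
wrist_force: [-1.2, -0.2, -1.0]
finger_gap: 56.5
finger_force: 0.0
```

Emit:
move_arm(
  dp=[
    [0,0,0],
    [0,0,0],
    [0,0,0],
    [0,0,0],
    [0,0,0],
    [0,0,0],
  ],
  rotation=[
    [0,0,0],
    [0,0,0],
    [0,0,0],
    [0,0,0],
    [0,0,0],
    [0,0,0],
  ],
  hand=[0,0,0,0,0,0],
)

```text
clock: 21.42
eef_pos: [507.1, -359.9, -0.1]
eef_rot: [3.142, 0.0, 0.334]
wrist_force: [-0.6, 0.6, 1.5]
finger_gap: 23.7
finger_force: 50.0
```

Gripped. Lift and carry to the right mouth, turning to 77.5°.

Emit:
move_arm(
  dp=[
    [0,0,15],
    [0,0,45],
    [0,0,55],
    [5,30,50],
    [9,57,10],
    [9,59,0],
    [9,59,0],
    [9,59,0],
    [9,59,0],
    [9,59,0],
  ],
  rotation=[
    [0,0,0],
    [0,0,0],
    [0,0,0],
    [0,0,0.14],
    [0,0,0.15],
    [0,0,0.15],
    [0,0,0.15],
    [0,0,0.15],
    [0,0,0.15],
    [0,0,0.129],
  ],
  hand=[0,0,0,0,0,0,0,0,0,0],
)

```text
clock: 22.68
eef_pos: [566.1, 24.1, 176.1]
eef_rot: [3.141, -0.0, 1.357]
wrist_force: [0.3, -0.2, -1.3]
finger_gap: 23.7
finger_force: 50.0
```

Emit:
move_arm(
  dp=[
    [8,50,0],
    [2.5,16,-10],
    [0,0,-14],
    [0,0,0],
    [0,0,0],
  ],
  rotation=[
    [0,0,0],
    [0,0,0],
    [0,0,0],
    [0,0,0],
    [0,0,0],
  ],
  hand=[0,0,0,0,0],
)

```text
clock: 23.3
eef_pos: [576.7, 86.9, 151.2]
eef_rot: [3.141, 0.0, 1.351]
wrist_force: [-0.5, 0.4, -1.3]
finger_gap: 23.7
finger_force: 50.0
```

Emit:
move_arm(
  dp=[
    [0,1,-10],
    [0,0,-8],
    [0,0,-5],
    [0,0,-4],
    [0,0,0],
  ],
  rotation=[
    [0,0,0],
    [0,0,0],
    [0,0,0],
    [0,0,0],
    [0,0,0],
  ],
  hand=[0,0,0,0,0],
)

```text
clock: 23.92
eef_pos: [576.5, 89.2, 123.6]
eef_rot: [-3.141, 0.0, 1.353]
wrist_force: [0.1, 0.6, -1.3]
finger_gap: 23.3
finger_force: 50.0
```

Emit:
move_arm(
  dp=[
    [0,0,-3],
    [0,0,-2],
    [0,0,-1.5],
    [0,0,0],
  ],
  rotation=[
    [0,0,0],
    [0,0,0],
    [0,0,0],
    [0,0,0],
  ],
  hand=[0,0,0,0],
)

```text
clock: 24.42
eef_pos: [576.6, 89.1, 117.8]
eef_rot: [3.141, -0.0, 1.353]
wrist_force: [-1.9, -0.7, 3.7]
finger_gap: 23.6
finger_force: 50.0
```

Rests at 117.8 as expected. Screwing it home.

Emit:
move_arm(
  dp=[
    [0,0,-1],
    [0,-0.2,-1],
    [0,-0.2,-1],
    [0,-0.2,-1],
    [0,0,-1],
    [0,0,0],
  ],
  rotation=[
    [0,0,-0.13],
    [0,0,-0.13],
    [0,0,-0.13],
    [0,0,-0.13],
    [0,0,-0.13],
    [0,0,0],
  ],
  hand=[0,0,0,0,0,0],
)

```text
clock: 25.18
eef_pos: [576.8, 88.6, 112.5]
eef_rot: [3.141, -0.0, 0.704]
wrist_force: [0.8, 0.3, -0.8]
finger_gap: 23.5
finger_force: 50.0
```

Emit:
move_arm(
  dp=[
    [0,0,-1],
    [0,0,-1],
    [0,0,-1],
    [0,0,-0.8],
    [0,0,-0.3],
    [0,0,-0.2],
    [0,0,0],
  ],
  rotation=[
    [0,0,-0.13],
    [0,0,-0.13],
    [0,0,-0.13],
    [0,0,-0.13],
    [0,0,-0.08],
    [0,0,-0.08],
    [0,0,0],
  ],
  hand=[0,0,0,0,0,0,0],
)

```text
clock: 26.05
eef_pos: [577.6, 88.1, 108.9]
eef_rot: [3.141, -0.003, 0.026]
wrist_force: [4.1, -4.0, 2.7]
finger_gap: 23.5
finger_force: 50.3
```

```bash
python3 -c "
from cell import manip
s=manip.read_state();print(s['eef_pos'],s['eef_rot'],s['wrist_force'],s['moment'])"
```

```text
[577.62397905  88.13354232 108.92230982] [ 3.14078758e+00 -2.79208768e-03  2.60699499e-02] [ 4.11295183 -4.00733551  2.66400209] [-0.57799159 -0.67161497  0.64086731]
```

Emit:
move_arm(
  dp=[
    [0.5,0,-0.4],
    [0,0,0],
  ],
  rotation=[
    [0,0,-0.06],
    [0,0,0],
  ],
  hand=[0,0],
)

```text
clock: 26.3
eef_pos: [578.0, 88.0, 108.9]
eef_rot: [3.14, -0.003, -0.032]
wrist_force: [0.7, -4.9, 7.3]
finger_gap: 23.7
finger_force: 52.8
```

```bash
python3 -c "
from cell import manip
s=manip.read_state();print(s['eef_pos'],s['eef_rot'],s['wrist_force'],s['moment'])"
```

```text
[577.95658336  87.95335933 108.89765837] [ 3.14037816e+00 -2.56776026e-03 -3.23771596e-02] [ 0.72929276 -4.90546532  7.26411267] [-0.89498069  0.01392423  1.53921895]
```

Same stop signature as the first lid. Release, rise and check both lids.

Emit:
move_arm(
  dp=[
    [0,0,0],
    [0,0,0],
    [0,0,0],
    [0,0,0],
    [0,0,0],
    [0,0,20],
    [-10,10,55],
    [-20,30,55],
    [-20,32,40],
    [0,0,0],
  ],
  rotation=[
    [0,0,0.03],
    [0,0,0.03],
    [0,0,0],
    [0,0,0],
    [0,0,0],
    [0,0,0],
    [0,0,0],
    [0,0,0],
    [0,0,0],
    [0,0,0],
  ],
  hand=[0.6,0.6,0.6,0.6,0.6,0.6,0.6,0.6,0.6,0.6],
)

```text
clock: 27.55
eef_pos: [528.1, 160.9, 278.4]
eef_rot: [-3.14, -0.006, 0.025]
wrist_force: [0.8, 1.0, -0.5]
finger_gap: 56.3
finger_force: 0.0
```

Emit:
move_arm(
  dp=[
    [0,0,0],
    [0,0,0],
    [0,0,0],
  ],
  rotation=[
    [0,0,0],
    [0,0,0],
    [0,0,0],
  ],
  hand=[0.6,0.6,0.6],
)

```text
clock: 27.92
eef_pos: [528.2, 158.5, 274.0]
eef_rot: [3.141, 0.002, 0.022]
wrist_force: [-0.9, 0.1, 0.7]
finger_gap: 56.4
finger_force: 0.0
```

```bash
python3 - <<'E'
from h import *
c=shot("w7");im=c["image"];T=wpose(c)
print(c["p"],c["rpy"])
def pix(X):
    q=np.linalg.inv(T)@[*X,1];r=np.hypot(q[0],q[1]);th=np.arctan2(r,q[2]);return np.array([c["cx"],c["cy"]])+c["fx"]*th*q[:2]/r
g=cv2.cvtColor(im,cv2.COLOR_RGB2GRAY)
for n,m in dict(L=(570.3,236.8),R=(576.9,88.4)).items():
    # rectify the lid-top plane z=135 (disc top when home), 2 px/mm, x up, y left
    N=140;uu=np.zeros((N,N,2),np.float32)
    for i in range(N):
        for j in range(N): uu[i,j]=pix((m[0]+70-i,m[1]+70-j,135))
    w=cv2.remap(im,uu[...,0],uu[...,1],cv2.INTER_CUBIC);w=cv2.resize(w,None,fx=3,fy=3,interpolation=cv2.INTER_CUBIC)
    cv2.imwrite(f"pics/rect{n}.png",w[:,:,::-1])
    gg=cv2.GaussianBlur(cv2.cvtColor(w,cv2.COLOR_RGB2GRAY),(5,5),0)
    gx=np.abs(cv2.Sobel(gg,cv2.CV_32F,1,0))
    e=cv2.Canny(gg,8,20)
    ls=cv2.HoughLinesP(e,1,np.pi/360,35,minLineLength=90,maxLineGap=15)
    for x0,y0,x1,y1 in ([] if ls is None else ls[:,0]):
        a=np.degrees(np.arctan2(-(x1-x0),-(y1-y0)));a=(a+90)%180-90
        if abs(a)<25: print(n,(x0,y0,x1,y1),"bar angle",a.round(1))
E
```

```text
[528.17828222 158.47368876 273.98478   ] [3.14122391e+00 1.62524106e-03 2.19281404e-02]
L (np.int32(407), np.int32(32), np.int32(414), np.int32(233)) bar angle 2.0
L (np.int32(405), np.int32(208), np.int32(408), np.int32(314)) bar angle 1.6
L (np.int32(221), np.int32(75), np.int32(227), np.int32(193)) bar angle 2.9
L (np.int32(228), np.int32(220), np.int32(235), np.int32(342)) bar angle 3.3
L (np.int32(221), np.int32(130), np.int32(226), np.int32(237)) bar angle 2.7
L (np.int32(415), np.int32(254), np.int32(418), np.int32(371)) bar angle 1.5
L (np.int32(225), np.int32(176), np.int32(232), np.int32(296)) bar angle 3.3
L (np.int32(222), np.int32(117), np.int32(229), np.int32(219)) bar angle 3.9
R (np.int32(13), np.int32(141), np.int32(21), np.int32(355)) bar angle 2.1
R (np.int32(18), np.int32(86), np.int32(23), np.int32(205)) bar angle 2.4
R (np.int32(169), np.int32(90), np.int32(179), np.int32(321)) bar angle 2.5
R (np.int32(256), np.int32(131), np.int32(259), np.int32(249)) bar angle 1.5
R (np.int32(184), np.int32(129), np.int32(189), np.int32(226)) bar angle 3.0
R (np.int32(174), np.int32(219), np.int32(179), np.int32(337)) bar angle 2.4
R (np.int32(188), np.int32(185), np.int32(195), np.int32(304)) bar angle 3.4
R (np.int32(171), np.int32(107), np.int32(181), np.int32(342)) bar angle 2.4
R (np.int32(9), np.int32(42), np.int32(12), np.int32(140)) bar angle 1.8
R (np.int32(24), np.int32(251), np.int32(29), np.int32(350)) bar angle 2.9
R (np.int32(183), np.int32(137), np.int32(195), np.int32(363)) bar angle 3.0
R (np.int32(172), np.int32(125), np.int32(177), np.int32(233)) bar angle 2.7
```

Both bars are within about 1° of the tray's x axis and both lids stopped at home height. Handing in.

```bash
python3 -c "
from cell import manip
print(manip.sign_off())"
```

```text
the job is handed in; nothing more can be done
None
```

Both lids are screwed fully home on their own tubs: the lid that lay nearer the tubs fits the left one (it bound on the right when tried and was backed off), the other fits the right, and the job is handed in at about 28 s with the bowls, jar and ladle left alone.

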